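# Show the target card to the camera by way of the sprung mirror

## Robot

A 6-joint arm with a two-finger parallel gripper is mounted at the origin on the work surface. World frame = base frame: x ahead of the robot, y to its left, z up, the work surface at z = 0. Lengths are in mm, angles in rad, forces in N, time in s.
With the tool pointing down it reaches from about 350 to 975 mm from the base axis. Payload 7.1 kg.
Tool frame: the origin (TCP) lies at the very end of the fingers, on their centre line; the grasp point (between the pads) lies 19 mm behind it; x points along the fingers, y is the direction in which the jaws open and shut, and the axes are right-handed (so a half turn about x gives the same grasp; the last joint's range is limited). The gripper opens to 88 mm and grips with 3 to 60 N. Pads are 20 mm wide; open, the fingers measure 115 mm over their backs; the gripper's body (75 mm by 178 mm) begins 61 mm behind the grasp point.
Start: joints at [-1.33, 0.423, 1.63, -0, 1.089, -0.019], TCP at [160.573, -604.004, 222.675] pointing down, gripper open.
Joint ranges: [-3, 3], [-0.9, 2.11], [0.09, 2.58], [-1.31, 4.45], [0.11, 2.69], [-2.54, 2.54]. Speed limits (rad/s): [2.39, 2.39, 3.01, 3.14, 3.14, 3.14].

## Interface

Orientations are given as [roll, pitch, yaw] about the fixed x, y, z axes, in that order (R = Rz(yaw) Ry(pitch) Rx(roll)).
In Python, from plant import bot gives the robot as it stands. Calls block until the motion is done:
- bot.move_to(position, orientation): joint-space move of the TCP to a pose.
- bot.servo_line(position, orientation=None, feed=150): straight line of the TCP; orientation=None keeps the orientation; feed is the mean speed in mm/s.
- bot.move_j(angles): joint-space move.
- bot.grip(opening, newtons=None): opening from 0.0 (shut) to 1.0 (fully open); newtons is the grip in N (None keeps the last); returns when the fingers have stopped.
- bot.sleep(seconds).
- bot.ik(position, orientation): joint angles nearest the present ones, or None.
- bot.observe(): the state.
- bot.get_image(name): name is "scene" or "top" or "wrist"; returns the picture (480x640x3 uint8, blue, green, red); there is no depth.
- bot.calibration(name): a dict with "fx", "fy", "cx", "cy" (pixels), "R" (3x3) and "t" (3): a world point X has camera coordinates R X + t. Camera axes: x right, y down, z forward; pixel columns grow to the right and rows downward; lengths in mm; the calibration is good to about 2 mm. The wrist camera is an equidistant fisheye: a pixel r from the principal point sees the ray r / f radians off the axis. A picture is of the moment at which its call begins: read the wrist's pose just before it. calibration takes no time and is no camera call; for the wrist camera it gives the pose at the moment of the call.
A pose or a line that the arm cannot do raises bot.IKError and nothing moves.
- bot.hand_in(): hands the job in, once; it reports no verdict.
The state is a dict: "clock": time; "q": joint angles; "qd": joint speeds; "joint_efforts": joint torques, N m; "tool_pos": TCP position; "orientation": TCP orientation; "force": force on the tool from outside, world axes, zero at the start; "ft_torque": the same for the moment, N m; "grip_width": opening from 0.0 (shut) to 1.0 (fully open).
Only numpy, scipy, OpenCV 4.12 (cv2) and the standard library are available. Lean on these libraries where they do the work, as an engineer would, in place of code of your own. Each camera call takes 0.05 s, during which the arm holds its last target. There are 200 camera calls.

## Task

First shut the card stage: push its carriage fully home by the yellow plate. Then take the orange knob on top of the sprung mirror and turn the mirror until the small camera sees the red target in the middle of the mirror, that is, the glass faces midway between the camera's lens and the target. Finish while still holding the knob, steady at that angle (it springs back if let go); do not touch the glass, and leave the other things on the bench where they are.

Things in the scene. Friction and masses are not known exactly. Their poses are not given: they have to be found in the camera images.
- mirror_base: fixed black turntable foot (84 mm across) on a round white paper protractor (220 mm across, with tick marks on the half ahead of its +x). Origin: on the work surface, on the mirror's upright turning axis. The protractor is printed paper: flat.
- mirror (a joint): turn of the mirror about the upright axis, rad, counter-clockwise from above positive, 0 to 1.7. A spring holds it at 0 (its stop) and drives it back there when let go; the spring asks about 0.012 N m at 0 and 0.035 N m more per rad. At value q the glass faces the direction 0.75 rad clockwise of mirror_base's +x, plus q counter-clockwise.
- glass: pale mirror glass, upright, 70 mm wide, 58 tall, 3 thick, in a blue back plate (78 x 66 mm) that turns with the knob. Origin: centre of the glass, 65 mm above the work surface, on the turning axis within 2 mm. x: straight out of the reflecting face; y: along its width; z up. The top of the blue plate is 98 mm above the work surface.
- knob: orange bar knob on top of the mirror, on the turning axis: 36 mm long along its x (which is the direction the glass faces, a white dash on top at that end), 14 mm thick along its y, 45 mm tall. Origin: under its centre, 106 mm above the work surface; its top is at 151 mm. Pinch its 14 mm thickness from above.
- knob_mid (a point): point on the turning axis inside the orange knob, 133 mm above the work surface, 18 mm below the knob's top; axes as the knob's
- camera: small fixed white camera with a black front on a post and foot. The body's origin is NOT at the camera but on the work surface on the mirror's turning axis; its x points level from that axis out to the camera. The camera's top is 85 mm above the work surface; it is 50 mm wide.
- lens (a point): front centre of the camera's steel-rimmed lens, 190 mm from the mirror axis, 65 mm above the work surface, looking at the mirror. Always on the -y (clockwise) side of the target.
- stage: fixed card stage: aluminium bed (60 mm by 190 mm, 14 high) with a low white back wall (50 mm high) and a white end wall at its -y end (100 mm high), on which the carriage slides. The body's origin is NOT at the stage but on the work surface on the mirror's turning axis; its x points level from that axis out to where the target stands once the carriage is home, and its y (level, counter-clockwise) is the way the carriage slides open.
- carriage (a joint): how far the carriage stands open, m: 0 is home (against its end stop), up to 0.085. It opens along stage's +y and is pushed home along stage's -y. Sliding friction about 1.5 N; it stays where it is left.
- target (a point): centre of the round target (red, 24 mm across, with a black rim to 32 mm) on the white upright card of the carriage, 65 mm above the work surface; it faces the mirror. With the carriage home it is 190 mm from the mirror axis, straight along stage's x, and slides off along stage's +y by the joint value when open.
- push_plate (a point): point on the outer face (facing stage's +y) of the yellow upright push plate at the open end of the carriage; plate 46 mm wide along stage's x, 6 mm thick, from 18 to 82 mm above the work surface; this point is midway across it, 60 mm above the work surface; axes as the stage's. From target it is 56 mm along stage's y and 14 mm along stage's x.
- bottle: bystander, leave it alone: clear drink bottle with red cap and label, 62 mm across, 200 tall. Origin under its centre.
- beaker: bystander, leave it alone: blue plastic cup, 64 mm across, 75 tall. Origin under its centre.
- magnifier: bystander, leave it alone: magnifying glass lying flat: black ring 64 mm across (origin under its centre), wooden handle to 120 mm along +x. Origin under its centre line.
- slide_box: bystander, leave it alone: wooden slide box 85 x 60 x 34 mm. Origin under its centre.
- weight: bystander, leave it alone: brass cylinder weight, 38 mm across, 30 tall. Origin under its centre.

How it is judged (in metres and radians):
On the way, in this order (a step that is already met when the one before it is completed fails the run):
1. the carriage is pushed fully home (within 4 mm) (value of joint carriage below 0.004 m), for 0.2 s.
2. with the carriage home, the mirror is held by its knob facing midway between lens and target (value of joint carriage below 0.004 m and y of lens in the frame of glass below 0 m and y of target in the frame of glass above 0 m and ((angle between the x axis of glass and the x axis of camera, either way round between 0.3 and 0.47 rad and angle between the x axis of glass and the x axis of stage, either way round between 0.3 and 0.47 rad) or (angle between the x axis of glass and the x axis of camera, either way round between 0.35 and 0.52 rad and angle between the x axis of glass and the x axis of stage, either way round between 0.35 and 0.52 rad) or (angle between the x axis of glass and the x axis of camera, either way round between 0.4 and 0.57 rad and angle between the x axis of glass and the x axis of stage, either way round between 0.4 and 0.57 rad) or (angle between the x axis of glass and the x axis of camera, either way round between 0.45 and 0.62 rad and angle between the x axis of glass and the x axis of stage, either way round between 0.45 and 0.62 rad) or (angle between the x axis of glass and the x axis of camera, either way round between 0.5 and 0.67 rad and angle between the x axis of glass and the x axis of stage, either way round between 0.5 and 0.67 rad) or (angle between the x axis of glass and the x axis of camera, either way round between 0.55 and 0.72 rad and angle between the x axis of glass and the x axis of stage, either way round between 0.55 and 0.72 rad) or (angle between the x axis of glass and the x axis of camera, either way round between 0.6 and 0.77 rad and angle between the x axis of glass and the x axis of stage, either way round between 0.6 and 0.77 rad) or (angle between the x axis of glass and the x axis of camera, either way round between 0.65 and 0.82 rad and angle between the x axis of glass and the x axis of stage, either way round between 0.65 and 0.82 rad) or (angle between the x axis of glass and the x axis of camera, either way round between 0.7 and 0.87 rad and angle between the x axis of glass and the x axis of stage, either way round between 0.7 and 0.87 rad) or (angle between the x axis of glass and the x axis of camera, either way round between 0.75 and 0.92 rad and angle between the x axis of glass and the x axis of stage, either way round between 0.75 and 0.92 rad) or (angle between the x axis of glass and the x axis of camera, either way round between 0.8 and 0.97 rad and angle between the x axis of glass and the x axis of stage, either way round between 0.8 and 0.97 rad) or (angle between the x axis of glass and the x axis of camera, either way round between 0.85 and 1.02 rad and angle between the x axis of glass and the x axis of stage, either way round between 0.85 and 1.02 rad) or (angle between the x axis of glass and the x axis of camera, either way round between 0.9 and 1.07 rad and angle between the x axis of glass and the x axis of stage, either way round between 0.9 and 1.07 rad)) and contact force between the fingers and knob above 1 N and velocity of joint mirror between -0.1 and 0.1 rad/s), for 0.5 s.
At the end, for the whole second after the job is handed in: The carriage is home within 4 mm; the glass faces midway between the directions from the mirror axis to the lens and to the target, within 0.06 rad (3.5 degrees); the fingers are on the knob with more than 1 N and the mirror stands still (under 0.1 rad/s): it is the robot that holds it there (all of step 2); the arm keeps its last pose, push and grip.
It fails at once if the fingers or arm touch the mirror glass (contact force between any of the fingers, the arm and glass above 0.5 N).
It fails at once if a bystander is pushed aside by more than 30 mm (distance of any of bottle, beaker, magnifier, slide_box, weight from where it was at the start of the episode above 0.03 m).
It also fails if it takes over 51 s, if anything falls off the work surface, if the arm or the gripper's body presses on something with over 40 N, if the wrist force passes 120 N, or if a joint passes its speed limit or range.

## Working session

There is one attempt and no reset: what is moved stays moved. The work goes in short steps, each a Python script; the robot and the scene stay as the last script left them, time stands still between calls to the robot, and variables do not carry over. Pictures are saved under pics/ and viewed, about 8 in all and at most 12, crops included, and the job is handed in when it is done.

```bash
mkdir -p pics
python3 - <<'E'
from plant import bot
import cv2
for n in ("top","scene"):
    cv2.imwrite(f"pics/{n}0.png",bot.get_image(n)); c=bot.calibration(n); print(n,c)
print(bot.observe())
E
```

```text
top {'fx': 475.79532771621575, 'fy': 475.79532771621575, 'cx': 315.3190628884232, 'cy': 238.14005877484055, 'R': array([[ 0.00481811, -0.99992341, -0.01139999],
       [-0.98850078, -0.00303943, -0.15118522],
       [ 0.151139  ,  0.01199733, -0.98843971]]), 't': array([  18.08853794,  517.83930021, 1169.67113542])}
scene {'fx': 472.014857882783, 'fy': 472.014857882783, 'cx': 322.4057638987503, 'cy': 244.638609079672, 'R': array([[ 0.23806962,  0.97117487, -0.01192573],
       [ 0.52783805, -0.13967964, -0.83778076],
       [-0.8152974 ,  0.19315529, -0.54587653]]), 't': array([-115.91466909, -152.20931463, 1583.10034943])}
{'clock': 0.1, 'q': array([-1.33002729e+00,  4.23751683e-01,  1.63054076e+00,  5.30090120e-05,
        1.08859093e+00, -1.89931055e-02]), 'qd': array([-4.21683239e-05, -1.19466717e-03, -6.92870939e-04,  1.40074504e-03,
        9.93170561e-04, -2.83810592e-04]), 'joint_efforts': array([ 2.65468898e-04, -5.45612097e+01, -2.74324840e+01,  6.45266287e-02,
        1.88683136e-02, -2.32712392e-05]), 'tool_pos': array([ 160.46543348, -603.57525483,  222.0159886 ]), 'orientation': array([-1.6261351 ,  1.56950475,  1.77519509]), 'force': array([ 0.04556929, -0.06146399,  0.16938102]), 'ft_torque': array([-0.03643438, -0.00421884,  0.01839936]), 'grip_width': 0.9996435422823446}
```

View pics/top0.png

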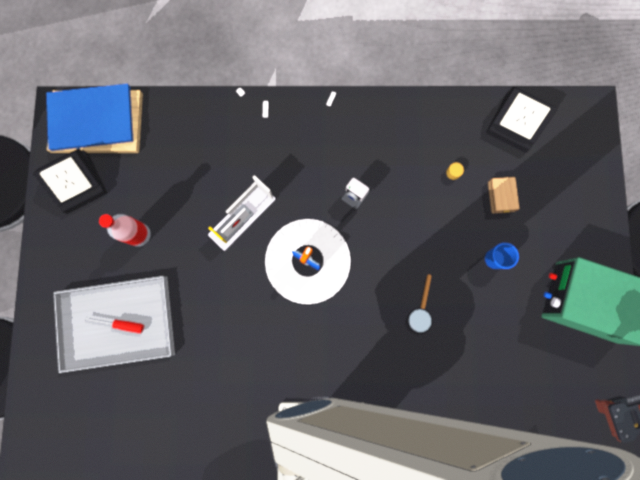

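View pics/scene0.png

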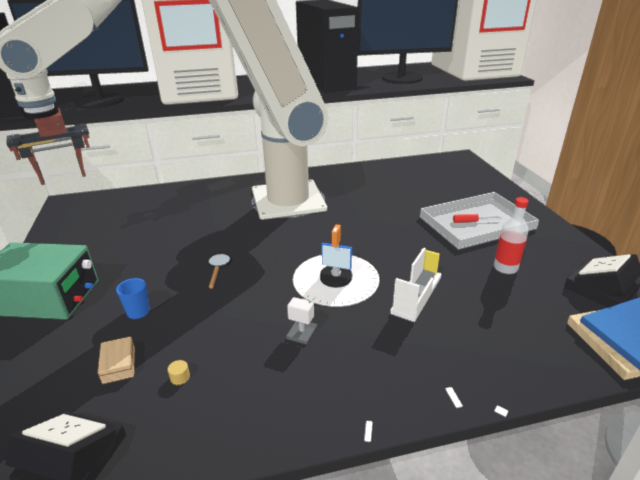

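The top view shows the protractor at (308,261), the camera at (355,192) and the stage from (258,190) to (215,235), with the yellow plate at (216,235). The knob is orange at (306,256). Next I'll zoom in.

```bash
cat > h.py <<'E'
import numpy as np, cv2
def ray(c,u,v,z):
    d=c['R'].T@np.array([(u-c['cx'])/c['fx'],(v-c['cy'])/c['fy'],1]); o=-c['R'].T@c['t']
    return o+d*(z-o[2])/d[2]
def proj(c,X):
    p=c['R']@np.asarray(X,float)+c['t']; return c['fx']*p[0]/p[2]+c['cx'],c['fy']*p[1]/p[2]+c['cy']
E
python3 - <<'E'
from plant import bot
from h import *
c=bot.calibration('top'); im=cv2.imread('pics/top0.png')
cr=cv2.resize(im[165:310,195:395],None,fx=4,fy=4,interpolation=cv2.INTER_CUBIC)
cv2.imwrite('pics/top_crop.png',cr)
w=(im.min(2)>150).astype(np.uint8); w[:, :255]=0; w[:215]=0; w[310:]=0; w[:,360:]=0
p=max(cv2.findContours(w,0,1)[0],key=cv2.contourArea)
P=np.array([ray(c,u,v,0)[:2] for u,v in p[:,0]])
(x,y),r=cv2.minEnclosingCircle(P.astype(np.float32)); print('circle',x,y,r)
A=np.c_[2*P,np.ones(len(P))]; s=np.linalg.lstsq(A,(P**2).sum(1),rcond=None)[0]; print(s[:2],np.sqrt(s[2]+s[0]**2+s[1]**2))
E
```

```text
circle 464.4742736816406 41.54514694213867 112.31085968017578
[464.38769777  41.43680737] 110.81338219782401
```

View pics/top_crop.png

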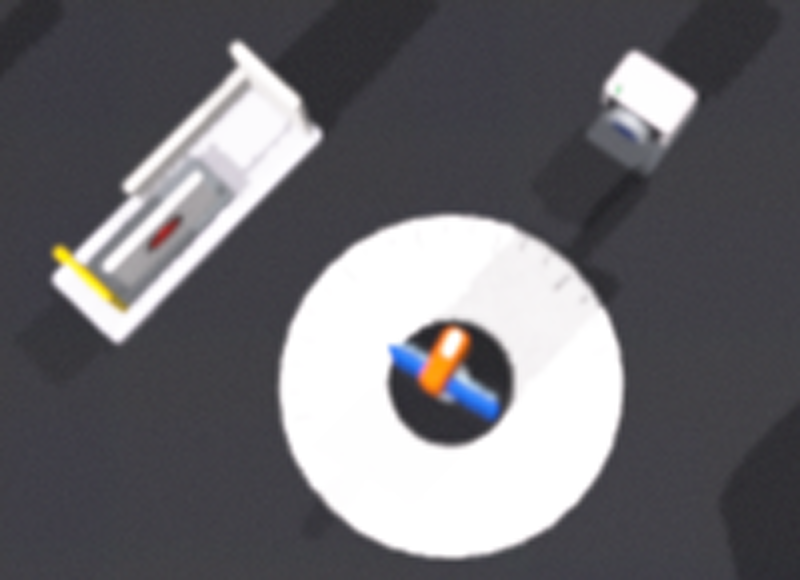

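The crop shows the bed's mirror-side edge from (320,132) to (118,342), the yellow plate's top from (57,252) to (124,302) and the target at (165,233). The lens is at about (628,124), and the knob top runs from (428,385) to (458,332).

Run:
```python
from plant import bot
from h import *
c=bot.calibration('top'); ax=np.array([464.4,41.5])
g=lambda u,v,z: ray(c,195+(u-1.5)/4,165+(v-1.5)/4,z)[:2]
ang=lambda d: np.arctan2(d[1],d[0])
e=g(118,342,14)-g(320,132,14); print('bed edge len',np.linalg.norm(e),'stage x dir',ang(e)-np.pi/2)
e=g(128,190,50)-g(240,75,50); print('wall dir',ang(e)-np.pi/2)
L=g(628,124,65)-ax; print('lens',L+ax,np.linalg.norm(L),ang(L))
T=g(165,233,65)-ax; print('target',T+ax,np.linalg.norm(T),ang(T))
ct=(g(632,52,85)+g(697,95,85)+g(665,140,85)+g(604,98,85))/4-ax;print('camtop',ct+ax,np.linalg.norm(ct),ang(ct))
s=c; 
for th in [ang(e)]:pass
P=g(57,252,82),g(124,302,82); print('plate top',P,ang(P[0]-P[1]))
k=g(458,332,151),g(428,385,151); print('knob',k,sum(k)/2,ang(k[0]-k[1]))
# stage angle from open target: T = 190 ex + d ey
r=np.linalg.norm(T); d=np.sqrt(max(r*r-190**2,0)); print('d',d,'stage ang',ang(T)-np.arctan2(d,190))
```

```text
bed edge len 189.82743780584815 stage x dir 0.8270688519374687
wall dir 0.8261393585541108
lens [622.49311676 -71.12277224] 194.10647179894738 -0.6189881251514766
target [551.91947987 218.96390598] 197.87141602940815 1.112629420228348
camtop [635.31289967 -83.2348901 ] 211.589253228207 -0.6304574123784821
plate top (array([536.68164993, 282.20904399]), array([505.65559656, 239.77764483])) 0.9394328958870493
knob (array([478.62223992,  32.9067076 ]), array([447.98778234,  49.86441355])) [463.30501113  41.38556057] -0.5055647014874881
d 55.25483943948365 stage ang 0.8296204378320367
```

```bash
cat >> h.py <<'E'
from scipy.spatial.transform import Rotation as Ro
AX=np.array([464.4,41.5]); S=0.828
ex=np.array([np.cos(S),np.sin(S)]); ey=np.array([-ex[1],ex[0]])
def down(a):
    "tool pointing down, jaws along direction a"
    y=np.array([np.cos(a),np.sin(a),0]); x=np.array([0,0,-1.]); 
    return Ro.from_matrix(np.c_[x,y,np.cross(x,y)]).as_euler('xyz')
E
python3 - <<'E' 2>/dev/null
from plant import bot
from h import *
pp=lambda d,z: [*(AX+204*ex+(56+d)*ey),z]
best=min([(np.abs(q).max() and abs(q[5]),a) for a in (S,S+np.pi) for q in [bot.ik(pp(100,230),down(a))] if q is not None])
print(best); o=down(best[1])
bot.grip(0)
bot.move_to(pp(100,240),o); print(bot.observe()['clock'],bot.observe()['q'])
bot.servo_line(pp(95,50),feed=200)
b=bot.observe(); print(b['clock'],b['force'],b['tool_pos'])
bot.servo_line(pp(22,50),feed=60)
b=bot.observe(); f0=b['force']; print(b['clock'],f0@[*ey,0])
for d in range(20,-2,-2):
    bot.servo_line(pp(d,50),feed=30); b=bot.observe()
    f=b['force']@[*ey,0]; print(d,round(b['clock'],2),round(f,2),((b['tool_pos'][:2]-AX)@ey-56).round(2))
    if f>8: break
cv2.imwrite('pics/push.png',bot.get_image('top')[165:310,195:395].repeat(4,0).repeat(4,1))
E
```

```text
(np.float64(0.3012277311388165), 0.828)
4.7917 [ 5.25703860e-01  3.24355895e-01  1.73632809e+00 -1.04562945e-04
  1.08097418e+00 -3.01179348e-01]
5.8917 [-0.27897715  0.16542439  0.09903062] [491.87720226 294.25931805  50.94228384]
7.2583 -0.16023567371369624
20 7.51 0.79 20.03
18 7.76 -0.01 17.87
16 8.01 0.82 15.79
14 8.26 -0.4 13.8
12 8.51 0.52 11.84
10 8.76 0.69 9.84
8 9.01 8.53 9.46
```

View pics/push.png

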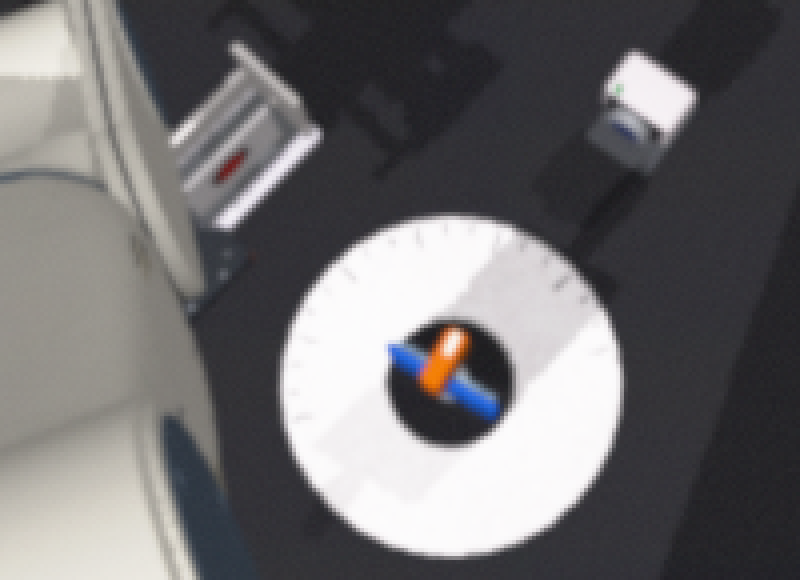

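The target is now at crop (231,167), and the push force jumped against the stop at the expected place. I'll press a little more, check, then go to the knob.

```bash
python3 - <<'E' 2>/dev/null
from plant import bot
from h import *
c=bot.calibration('top')
pp=lambda d,z: [*(AX+204*ex+(56+d)*ey),z]
bot.servo_line(pp(7,50),feed=30); bot.sleep(0.3); b=bot.observe(); print(b['force']@[*ey,0],((b['tool_pos'][:2]-AX)@ey-56))
T=ray(c,195+(231-1.5)/4,165+(167-1.5)/4,65)[:2]-AX; print('target',T@ex,T@ey)
bot.servo_line(pp(40,50),feed=150); bot.servo_line(pp(60,230),feed=250)
K=-0.5056
for a in (K+np.pi/2,K-np.pi/2):
    for t in (0,.607):
        q=bot.ik([*AX,220],down(a+t)); print(a,t,None if q is None else q.round(2))
a=K+np.pi/2
if abs(bot.ik([*AX,220],down(K-np.pi/2))[5])<abs(bot.ik([*AX,220],down(a))[5]): a=K-np.pi/2
bot.grip(0.6)
bot.move_to([*AX,230],down(a)); b=bot.observe(); print(a,b['clock'],b['tool_pos'])
cv2.imwrite('pics/wrist.png',bot.get_image('wrist')); print(bot.calibration('wrist'))
E
```

```text
12.697833056606346 9.425824562814057
target 188.82474547537663 -2.892305637828386
1.0651963267948965 0 [ 0.06  0.19  1.97 -0.    0.98 -1.  ]
1.0651963267948965 0.607 [ 0.06  0.19  1.97 -0.    0.98 -1.61]
-2.076396326794897 0 [ 0.06  0.19  1.97 -0.    0.98  2.14]
-2.076396326794897 0.607 [ 0.06  0.19  1.97 -0.    0.98  1.53]
1.0651963267948965 12.7167 [465.06805515  41.91100939 230.30061432]
{'fx': 371.64829954431775, 'fy': 371.64829954431775, 'cx': 321.33910400311765, 'cy': 243.9882860655887, 'R': array([[ 4.84359422e-01,  8.74868785e-01,  7.47856731e-04],
       [ 8.35878855e-01, -4.63025180e-01,  2.94812182e-01],
       [ 2.58268252e-01, -1.42169941e-01, -9.55554927e-01]]), 't': array([-262.33697426, -407.46239622,  285.0520959 ])}
```

View pics/wrist.png

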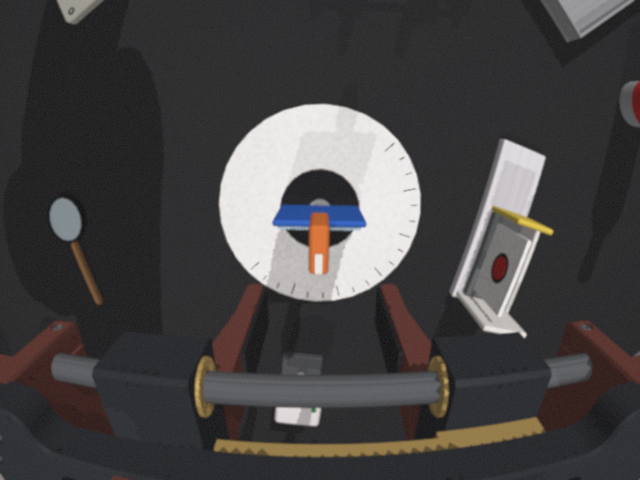

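The wrist view shows the carriage against its end wall, and the knob at (319,245) centred between the fingers and square to them. I'll descend, grip and turn.

```bash
python3 - <<'E' 2>/dev/null
from plant import bot
from h import *
a=-0.5056+np.pi/2
off=np.array([*AX,0])-0
bot.servo_line([*AX,114],down(a),feed=120)
def show(s):
    b=bot.observe(); R=Ro.from_euler('xyz',b['orientation']).as_matrix()
    print(s,round(b['clock'],2),b['tool_pos'].round(1),'glass dir',round(np.arctan2(R[1,1],R[0,1])-np.pi/2,4),b['force'].round(2),b['ft_torque'].round(3),round(b['grip_width']*88,1))
show('down'); bot.grip(0.0,20); show('grip')
for t in np.linspace(0,0.607,7)[1:]:
    bot.servo_line([*AX,114],down(a+t),feed=30); show(round(t,2))
bot.sleep(0.5); show('held')
cv2.imwrite('pics/turn_w.png',bot.get_image('wrist'));cv2.imwrite('pics/turn_s.png',cv2.resize(bot.get_image('scene')[190:360,240:460],None,fx=3.5,fy=3.5,interpolation=cv2.INTER_CUBIC))
E
```

```text
down 13.88 [464.9  41.6 114.5] glass dir -0.5055 [-0.33  0.01  0.94] [ 0.011 -0.108  0.01 ] 53.0
grip 14.57 [463.9  40.4 114.1] glass dir -0.5049 [-1.97 -7.92  4.09] [-1.125  0.059 -0.009] 14.1
0.1 14.82 [464.   40.5 114.1] glass dir -0.4036 [-1.74 -8.04  4.  ] [-0.979  0.057  0.027] 13.9
0.2 15.07 [464.   40.7 114.1] glass dir -0.3023 [-1.33 -6.44  3.31] [-0.82   0.018 -0.004] 14.0
0.3 15.32 [464.1  40.8 114.1] glass dir -0.2013 [-1.95 -5.23  3.17] [-0.699  0.079 -0.079] 13.9
0.4 15.57 [464.1  40.9 114.1] glass dir -0.1032 [-1.64 -5.47  4.01] [-0.75   0.116 -0.013] 14.0
0.51 15.82 [464.1  41.1 114.1] glass dir -0.0042 [-2.43 -5.51  4.57] [-0.746  0.126 -0.012] 14.0
0.61 16.07 [464.1  41.2 114.1] glass dir 0.0954 [-2.22 -5.57  4.59] [-0.776  0.208 -0.036] 14.3
held 16.57 [464.1  41.2 114.1] glass dir 0.0948 [-2.74 -5.46  5.25] [-0.755  0.246 -0.057] 14.0
```

View pics/turn_w.png

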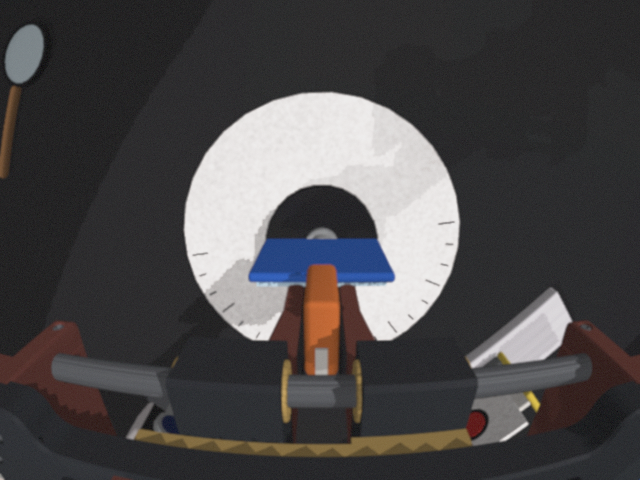

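View pics/turn_s.png

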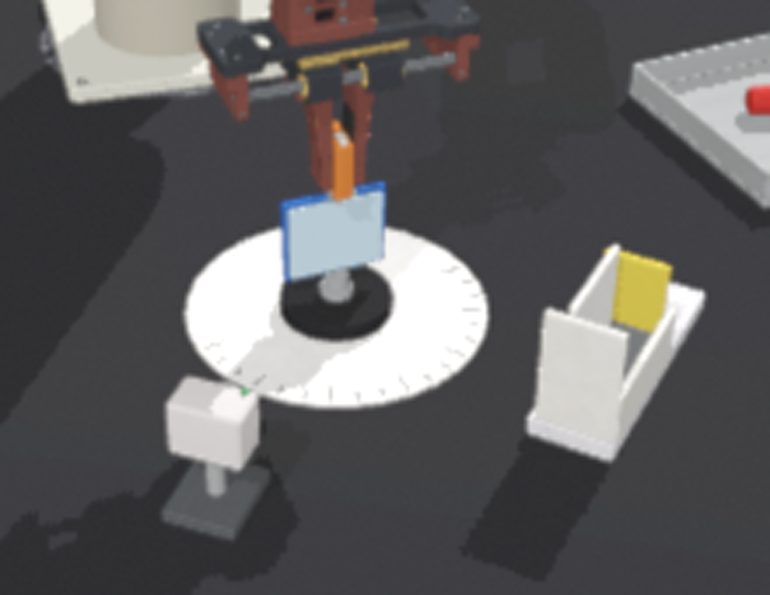

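In the wrist view the lens (165,422) and the red target (476,424) sit symmetrically about the knob and glass axis at column 321. The blue plate is square to the tool, so the glass faces midway. The scene view shows the carriage against its end wall and the glass untouched.

Run:
```python
from plant import bot
bot.sleep(0.3); b=bot.observe(); print(b['clock'],b['grip_width']*88,b['force'],abs(b['qd']).max())
bot.hand_in()
```

```text
16.9667 13.975072450941804 [-1.50407316 -4.36456299  5.5163754 ] 0.0012937765150005153
the job is handed in; nothing more can be done
```

The carriage is pushed home and the mirror is held by its knob, facing midway between the lens and the target. I handed the job in at about 17 s on the robot's clock (limit 51 s).

- **Carriage:** I pushed the yellow plate with closed fingers until it met the end stop. At about 13 N it moved no further. The target then measured 189 mm out and −3 mm along the slide, against 190 and 0 expected, so it agrees to within image accuracy. Later pictures show the carriage still against the end wall.
- **Mirror:** I gripped the knob with a 20 N setting and turned the glass from −0.505 to +0.095 rad. My estimate of the midway angle, from the lens at −0.62 to −0.63 rad and the target at 0.81 to 0.83, is about 0.10 rad. In the last wrist picture the lens and target sit 156 and 155 pixels either side of the knob axis.
- **Hold:** The jaws were at 14.0 mm on the knob with the arm still. The grip carries a side force of roughly 5 N because the knob centre is about 1 mm off my axis estimate.
- **Bystanders and glass:** The planned paths stayed clear of both, and I saw no contact. I did not re-measure where the bystanders ended up.

No check failed or disagreed beyond these small offsets.

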